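Fit the grating disc on the vegetable cutter and shut its hood

ROBOT

A 6-joint arm with a two-finger parallel gripper is mounted at the origin on a cart in front of the work surface, level with it; the furniture and walls round the work are solid. World frame = base frame: x ahead of the robot, y to its left, z up, the work surface at z = 0. Lengths are in m, angles in rad, forces in N, time in s.
With the tool pointing down it reaches from about 0.25 to 0.775 m from the base axis. Payload 4 kg.
Tool frame: the origin (TCP) lies midway between the tips of the shut fingers; the grasp point (between the pads) lies 19 mm behind it (robot.tcp_to_grasp is the z of the grasp point in the tool frame, in m); z points along the fingers, y is the line along which they close (so a half turn about z gives the same grasp; the last joint's range is limited). The gripper opens to 94 mm and grips with 3 to 60 N. Pads are 16 mm wide; open, the fingers measure 119 mm over their backs; the gripper's body (75 mm by 177 mm) begins 78 mm behind the grasp point.
Start: joints at [-1.415, 0.087, 1.371, -0, 1.684, -0.103], TCP at [0.141, -0.532, 0.206] pointing down, gripper open.
Joint ranges: [-3.1, 3.1], [-0.76, 2.03], [0.27, 2.55], [-1.08, 4.22], [0.17, 2.65], [-2.57, 2.57]. Speed limits (rad/s): [2.79, 2.79, 3.14, 3.14, 3.14, 3.14].

INTERFACE

Orientations are given as [roll, pitch, yaw] about the fixed x, y, z axes, in that order (R = Rz(yaw) Ry(pitch) Rx(roll)).
In Python, from bench import robot gives the robot as it stands. The module is installed in compiled form; this text tells all that it offers.
- The arm moves only by the tool move_arm, never from a script. Its argument "motion" is one flat list of numbers, 7 for each row, row after row: the turn, a rotation vector about the tool's x, y, z in units of 45 degrees (1.0 is 45 degrees), then the shift along the tool's x, y, z in units of 100 mm (1.0 is 100 mm), then the opening, from 0 (shut) to 1 (fully open). A call has 1 to 12 rows; each row shifts and turns the commanded pose from where the row before left it, along the tool's axes as they then stand; what a row does not reach is not made up. A row lasts 1/12 s, in which the tool goes at most 41.7 mm and 7.16 degrees, less where a joint would pass 70% of its speed; a pose out of reach is approached as far as the arm can. A call with a number of a shift or a turn outside -1 to 1 is refused whole. A call with a gripper value outside its range is refused whole. The fingers move at their own pace and stop on an object; the grip force is fixed at half the most. Time passes only in rows, so rows that do not move let the fingers close. It gives the time, the measured TCP pose, the force, the opening and the grip force at its end, in the units of the state.
- robot.get_obs(): the state, without advancing time (a new reading comes with each control period).
- robot.snapshot(name): name is "side" or "top"; returns the picture (384x512x3 uint8, red, green, blue); there is no depth.
- robot.get_calibration(name): a dict with "fx", "fy", "cx", "cy" (pixels), "R" (3x3) and "t" (3): a world point X has camera coordinates R X + t. Camera axes: x right, y down, z forward; pixel columns grow to the right and rows downward; lengths in m; the calibration is good to about 2 mm. A picture is of the moment at which its call begins. get_calibration takes no time and is no camera call.
- robot.close_job(): hands the job in; it is judged then, once.
The state is a dict: "time": time; "joint_positions": joint angles; "qvel": joint speeds; "joint_torque": joint torques, N m; "tool_pos": TCP position; "ee_rot": TCP orientation; "wrist_force": force on the tool from outside, world axes, zero at the start; "wrist_torque": the same for the moment, N m; "width": finger opening in m; "finger_force": force on a finger pad.
Only numpy, scipy, OpenCV 4.12 (cv2) and the standard library are available. Lean on these libraries where they do the work, as an engineer would, in place of code of your own. Each camera call takes 0.05 s, during which the arm holds its last target. There are 200 camera calls.

TASK

Fit the grating disc, the one covered with rings of small teeth, on the sloping drive shaft of the vegetable cutter: set it over the shaft's pin and turn it by its grip until it drops fully home on the drive. Then let go of it and swing the feed hood down shut over it. Leave the slicing disc, the one with the single blade, where it lies.

Things in the scene. Friction and masses are not known exactly. Their poses are not given: they have to be found in the camera images.
- grating_disc: Disc to fit: round steel plate, diameter 120 mm, 3 mm thick, with four rings of small raised teeth, a straight black grip on top and a square steel boss below (35 mm wide, 12.5 mm high), on which it lies flat on the worktop. Origin: centre of the boss's underside; z up through the grip. Plate from 12.5 to 15.5 mm over the origin. About 0.28 kg. Either disc may be the left one.
- disc_grip (a point): Middle of the grating disc's grip, 28.5 mm over the disc's origin, same axes. The grip is 56 mm long along x, 24 mm wide along y, 26 mm high (15.5 to 41.5 mm over the origin). In the boss below: a bore 14 mm wide and 35.5 mm deep, and a hidden cross-shaped slot, 10 mm wide, 9.5 mm deep, that fits over the drive's dog in four positions a quarter turn apart.
- slicing_disc: Bystander, to be left alone: a disc of the same size, grip and boss, but with a smooth plate that bears one raised straight blade. Same origin and axes as the other.
- cutter: The vegetable cutter, fixed: white motor base 170 x 150 mm with a round, sloping aluminium head, 144 mm in diameter, and a hinged feed hood. Origin on the worktop under the middle of the head's face (face centre 120 mm up); x away from the robot, uphill.
- seat (a point): Fixed: centre of the drive's shoulder (40 mm wide, 4 mm above the head's flat face). The disc's origin is here when it is home. z along the shaft, 25 degrees from vertical, leaning to the robot; x uphill; y along the hood's hinge. On the shoulder is the dog: a cross 32 mm wide, arms 7 mm, 8 mm high, angle unknown. A disc not over it rests 8 mm high; it drops by its weight within about 5 deg.
- pin_tip (a point): Fixed: tip of the guide pin, 30 mm above the seat along the shaft, same axes. The pin is 11 mm thick, its last 6 mm taper to 6 mm; it holds a disc that is not yet home, and the disc can be turned on it. The shaft is geared and gives way only to more than 0.25 N m, so a disc turned with little downward force slides round on the dog.
- hood_bar (a point): Middle of the bar on the hood's free edge: black, round, 12 mm thick, 86 mm long along y, 33 mm clear of the hood's wall, held at its ends. It turns with the hood: highest point, about 0.33 m up, when open; at x -109, z +8 mm in the seat's frame when shut. Its x points to the hinge, its z out of the hood's top.
- hood_hinge (a point): Fixed point on the axis of the hood's hinge: x +78, y 0, z -4 mm in the seat's frame, same axes; the hood turns about y. The bar lies 187 mm from it along the hood and 12 mm above the hood's rim plane.
- hood (a joint): Hinge of the feed hood (aluminium cover 140 mm wide, 53 mm high, feed tube and pusher 42 mm above it), rad: 0 shut; it starts open at about 1.7, leaning back. Stiff: it stays where it is left and must be brought all the way down, with up to 10 N at the bar. It cannot shut over a disc that is not home.

How it is judged:
By the outcome, as a careful person would: the job done as asked, in the order asked, and still so for the second after the job is handed in, with the robot touching nothing.
It also fails if it takes over 72 s, if anything falls off the work surface, if the arm or the gripper's body presses on something with over 40 N, if the wrist force passes 120 N, or if a joint passes its speed limit or range.

## Working session

There is one attempt and no reset: what is moved stays moved. The work goes in short steps, Python scripts to look and compute and a tool call to move; the robot and the scene stay as the last step left them, time stands still between calls to the robot, and variables do not carry over. Pictures are saved under pics/ and viewed, at most 13 in all, crops included, and the job is handed in when it is done.

Besides the shell and the picture viewer there is one more tool, called after "Call:" as name(argument=value, ...), one argument or row to a line, values as JSON. move_arm: Moves the arm, as the interface text tells. Shifts and turns lie within -1 to 1; 1 stands for 100 mm of shift or 45 degrees of turn. Its arguments: {"type":"object","properties":{"motion":{"type":"array","items":{"type":"number"}}},"required":["motion"]}

```bash
mkdir -p pics
python3 - <<'E'
from bench import robot
import cv2,numpy as np
for n in("side","top"):
    im=robot.snapshot(n); cv2.imwrite(f"pics/{n}0.png",cv2.cvtColor(im,cv2.COLOR_RGB2BGR))
    c=robot.get_calibration(n); print(n,c["fx"],c["cx"],c["cy"],np.round(-c["R"].T@c["t"],3),np.round(c["R"],3).tolist())
o=robot.get_obs(); print(o, robot.tcp_to_grasp)
E
```

```text
side 410.859355609534 257.79807356634126 194.0543796794247 [0.257 0.924 1.021] [[-0.945, -0.327, 0.017], [-0.232, 0.634, -0.738], [0.23, -0.701, -0.675]]
top 400.0837217781851 258.22018055389395 194.40262588729001 [ 0.26  -0.132  1.234] [[0.484, -0.875, 0.004], [-0.842, -0.467, -0.27], [0.238, 0.127, -0.963]]
{'time': 0.1, 'joint_positions': array([-1.41508707e+00,  8.78634473e-02,  1.37204880e+00, -1.57093904e-05,
        1.68360208e+00, -1.03133705e-01]), 'qvel': array([ 0.00075626, -0.00049242, -0.00431477,  0.00105891,  0.00081967,
       -0.00125943]), 'joint_torque': array([ 2.82610927e-03, -3.41248405e+01, -3.03303194e+01,  7.20637827e-02,
        3.04245937e-02, -9.42601628e-05]), 'tool_pos': array([ 0.14067698, -0.53121025,  0.20445842]), 'ee_rot': array([-3.13967958e+00, -1.82308239e-04,  2.58841034e-01]), 'wrist_force': array([ 0.19761252,  0.24761077, -0.11380185]), 'wrist_torque': array([-0.05536278, -0.01624317,  0.05082331]), 'finger_force': 0.0, 'width': 0.09429580599101224} -0.0188
```

View pics/side0.png

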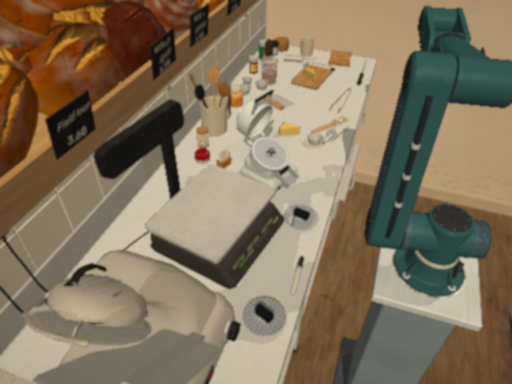

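View pics/top0.png

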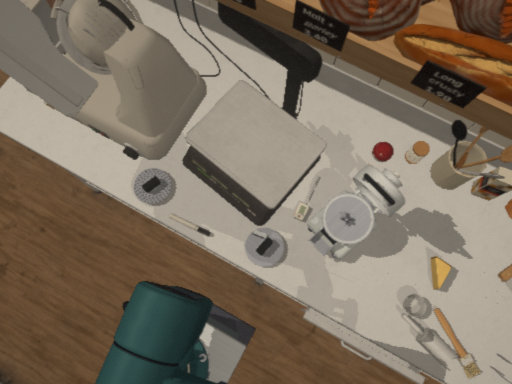

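The side view shows the grating disc at about (264,314), the slicing disc at (300,216) and the cutter head at (268,153). In the top view they are at (154,186), (265,247) and (349,218), with the dog's cross visible on the head.

```bash
cat > h.py <<'E'
import cv2,numpy as np
from bench import robot
C={n:robot.get_calibration(n) for n in("side","top")}
def ray(n,u,v):
    c=C[n]; d=c["R"].T@np.array([(u-c["cx"])/c["fx"],(v-c["cy"])/c["fy"],1]); return -c["R"].T@c["t"],d
def onz(n,u,v,z):
    o,d=ray(n,u,v); return o+d*(z-o[2])/d[2]
def tri(a,b):
    o1,d1=ray("side",*a);o2,d2=ray("top",*b)
    s=np.linalg.lstsq(np.c_[d1,-d2],o2-o1,rcond=None)[0]
    p,q=o1+s[0]*d1,o2+s[1]*d2; return (p+q)/2,np.linalg.norm(p-q)
def proj(n,X):
    c=C[n]; p=c["R"]@X+c["t"]; return np.array([c["fx"]*p[0]/p[2]+c["cx"],c["fy"]*p[1]/p[2]+c["cy"]])
E
python3 - <<'E'
from h import *
t=cv2.imread("pics/top0.png");s=cv2.imread("pics/side0.png")
def crop(i,x,y,w,h,k): return cv2.resize(i[y:y+h,x:x+w],None,fx=k,fy=k,interpolation=cv2.INTER_CUBIC)
a=np.vstack([np.hstack([crop(t,295,150,120,120,3.3333),crop(s,225,80,100,120,3.3333)[:, :333]]),np.hstack([crop(t,125,160,60,60,3.3333),crop(s,235,285,60,60,3.3333),crop(t,235,217,60,60,3.3333)[:,:133],np.zeros((200,0,3),np.uint8)])[:, :533].__class__(0) if 0 else cv2.copyMakeBorder(np.hstack([crop(t,125,160,60,60,3.3333),crop(s,235,285,60,60,3.3333),crop(t,235,217,60,60,3.3333)]),0,0,0,133,cv2.BORDER_CONSTANT)])
print(a.shape);cv2.imwrite("pics/c1.png",a)
# grip masks
for n,i,(x,y,r) in(("top",t,(154,186,20)),("side",s,(264,314,20)),("top",t,(265,247,20)),("side",s,(300,216,20))):
    g=cv2.cvtColor(i,cv2.COLOR_BGR2GRAY); m=np.zeros_like(g); m[y-r:y+r,x-r:x+r]=(g[y-r:y+r,x-r:x+r]<50)*255
    c=max(cv2.findContours(m,0,1)[0],key=cv2.contourArea); b=cv2.minAreaRect(c)
    M=cv2.moments(c);uv=(M['m10']/M['m00'],M['m01']/M['m00'])
    P=onz(n,*uv,.035); bp=np.array([onz(n,*q,.035) for q in cv2.boxPoints(b)])
    print(n,np.round(uv,1),np.round(b,1) if 0 else b,P.round(4)); print(bp[:,:2].round(3).tolist())
E
```

```text
(600, 733, 3)
top [151.1 184.1] ((151.04002380371094, 184.22000122070312), (8.40000057220459, 16.600000381469727), 53.13010025024414) [0.4222 0.3356 0.035 ]
[[0.404, 0.358], [0.451, 0.339], [0.44, 0.313], [0.393, 0.332]]
side [263.8 312.6] ((263.6399841308594, 312.4800109863281), (19.600000381469727, 9.600000381469727), 36.869895935058594) [0.4234 0.343  0.035 ]
[[0.453, 0.347], [0.446, 0.319], [0.395, 0.339], [0.402, 0.366]]
top [264.  245.9] ((264.0409851074219, 245.9508056640625), (6.913992404937744, 17.28498077392578), 39.80556869506836) [ 0.4239 -0.067   0.035 ]
[[0.4, -0.052], [0.451, -0.062], [0.447, -0.082], [0.396, -0.072]]
side [301.2 213.4] ((300.9310302734375, 213.3275909423828), (14.312403678894043, 6.95924186706543), 23.198589324951172) [ 0.4239 -0.0592  0.035 ]
[[0.45, -0.048], [0.449, -0.081], [0.4, -0.07], [0.401, -0.038]]
```

View pics/c1.png

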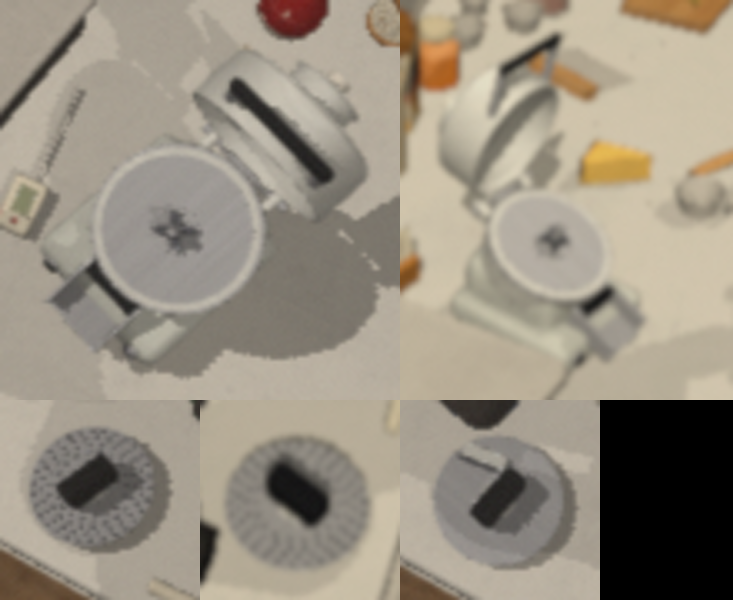

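The crop shows the face and ring centred at about (349,217) in top and (270,154) in side, and the hood bar running (365,174)-(394,204) in top and (255,102)-(273,91) in side. Grating disc confirmed at the left (+y).

Run:
```python
from h import *
I={n:cv2.imread(f"pics/{n}0.png") for n in C}
K=4
def flood(n,seeds,tol,k=K):
    i=cv2.resize(I[n],None,fx=k,fy=k,interpolation=cv2.INTER_CUBIC); i=cv2.medianBlur(i,5); m=np.zeros((i.shape[0]+2,i.shape[1]+2),np.uint8)
    for s in seeds: cv2.floodFill(i,m,(int(s[0]*k),int(s[1]*k)),0,(tol,)*3,(tol,)*3,cv2.FLOODFILL_FIXED_RANGE|cv2.FLOODFILL_MASK_ONLY|(255<<8)|4)
    m=cv2.morphologyEx(m[1:-1,1:-1],cv2.MORPH_OPEN,np.ones((9,9)))
    c=max(cv2.findContours(m,0,1)[0],key=cv2.contourArea); h=cv2.convexHull(c)
    e=cv2.fitEllipse(h); return (np.array(e[0])+.5)/k-.5,np.array(e[1])/k,e[2]
r={}
for n,s in(("top",[(335,222),(362,215),(350,235)]),("side",[(262,145),(280,160),(258,160)])):
    for tol in(12,16,20):
        e=flood(n,s,tol); print(n,tol,[np.round(x,1) for x in e]); 
        if tol==16:r[n]=e[0]
p,g=tri(r["side"],r["top"]);print("face",p.round(4),g)
# bar: dark mask
b={}
for n,(x0,y0,x1,y1) in(("top",(360,170,398,208)),("side",(252,88,277,105))):
    g=cv2.cvtColor(cv2.resize(I[n],None,fx=K,fy=K,interpolation=cv2.INTER_CUBIC),6); m=np.zeros_like(g); sl=np.s_[y0*K:y1*K,x0*K:x1*K]; m[sl]=(g[sl]<75)*255
    c=max(cv2.findContours(m,0,1)[0],key=cv2.contourArea); bx=cv2.minAreaRect(c); q=cv2.boxPoints(bx)/K
    if np.linalg.norm(q[0]-q[1])<np.linalg.norm(q[1]-q[2]): e=[(q[0]+q[1])/2,(q[2]+q[3])/2]
    else: e=[(q[1]+q[2])/2,(q[0]+q[3])/2]
    e=sorted(e,key=lambda z:z[0]); b[n]=e; print(n,np.round(e,1).tolist(),np.array(bx[1])/K)
P=[tri(b["side"][k],b["top"][k]) for k in(0,1)]
print(P, np.linalg.norm(P[0][0]-P[1][0]), (P[0][0]+P[1][0])/2)
# dog pixel blobs
# disc plates
for n,s,(x,y,rr) in(("top",0,(154,186,30)),("side",0,(264,315,30))):
    hsv=cv2.cvtColor(I[n],cv2.COLOR_BGR2HSV)
    print(n,I[n][y,x-14],I[n][y+14,x],I[n][y-24,x-10], [hsv[y,x-14],hsv[y-24,x-10]])
g,gg=tri((263.8,312.6),(151.1,184.1)); print("grip tri",g,gg)
g,gg=tri((264.3,315.5),(153.6,186.6)); print("plate tri rough",g,gg)
```

```text
top 12 [array([347.6, 218.4]), array([43.9, 45.3]), np.float64(104.2)]
top 16 [array([347.7, 218.4]), array([44.3, 45.7]), np.float64(104.9)]
top 20 [array([347.7, 218.4]), array([44.7, 46.1]), np.float64(103.9)]
side 12 [array([308.3, 119.4]), array([107.7, 189.5]), np.float64(13.1)]
side 16 [array([213.3, 207.4]), array([ 82.3, 135.5]), np.float64(61.1)]
side 20 [array([212.4, 208.1]), array([ 86.8, 138.9]), np.float64(60.3)]
face [ 0.7882 -0.2709 -0.2814] 0.13728122446343402
top [[364.20001220703125, 175.0], [393.6000061035156, 204.39999389648438]] [41.54252243  6.01040745]
side [[255.6999969482422, 101.4000015258789], [272.3999938964844, 91.9000015258789]] [ 2.54271197 19.19437218]
[(array([ 0.64447968, -0.20989589,  0.33656597]), np.float64(0.0004946411809693926)), (array([ 0.61531072, -0.30084755,  0.33031695]), np.float64(0.00035374073535366556))] 0.09571877729960873 [ 0.6298952  -0.25537172  0.33344146]
top [123 127 133] [115 118 123] [148 161 170] [array([ 12,  19, 133], dtype=uint8), array([ 18,  33, 170], dtype=uint8)]
side [123 131 136] [127 136 141] [153 173 184] [array([ 18,  24, 136], dtype=uint8), array([ 19,  43, 184], dtype=uint8)]
grip tri [0.42400825 0.33855884 0.0272683 ] 0.0011682949197525227
plate tri rough [0.42341    0.33481108 0.00718964] 0.0008140469557687561
```

```bash
cat >> h.py <<'E'
from scipy.spatial.transform import Rotation as Rn
def cutter(fc,yaw):
    Rc=Rn.from_euler("ZY",[yaw,-25],degrees=True).as_matrix()   # x uphill, z leaning to robot
    return Rc, np.array(fc)+Rc[:,2]*.004
def barpos(Rc,seat,th):
    c,s=np.cos(th),np.sin(th); h=seat+Rc@[.078,0,-.004]
    return h+Rc@np.array([-.187*c+.012*s,0,.187*s+.012*c])
E
python3 - <<'E'
from h import *
I={n:cv2.imread(f"pics/{n}0.png") for n in C}
fc=onz("top",347.7,218.4,.12); print(fc, proj("side",fc))
for yaw in(-22,-17.8,-12):
    Rc,seat=cutter(fc,yaw); print(yaw,seat,[barpos(Rc,seat,t).round(3).tolist() for t in(1.65,1.7,1.75)])
Rc,seat=cutter(fc,-17.8)
out=[]
for n,(x,y,w,h) in(("top",(295,150,120,120)),("side",(205,80,120,120))):
    i=cv2.resize(I[n][y:y+h,x:x+w],None,fx=3.3,fy=3.3,interpolation=cv2.INTER_CUBIC)
    f=lambda X:tuple(int(v) for v in ((proj(n,X)-[x,y]+.5)*3.3))
    for r,col in((.072,(0,0,255)),(.063,(0,255,0))):
        pts=np.array([f(fc+Rc@[r*np.cos(a),r*np.sin(a),0]) for a in np.linspace(0,6.28,60)]);cv2.polylines(i,[pts],True,col,1)
    cv2.line(i,f(seat),f(seat+Rc@[0,0,.03]),(255,0,0),1)
    for t in(1.65,1.7,1.75):
        b=barpos(Rc,seat,t); cv2.line(i,f(b+Rc@[0,.043,0]),f(b-Rc@[0,.043,0]),(0,255,255),1)
    out.append(i)
cv2.imwrite("pics/c2.png",np.hstack(out))
E
```

```text
[ 0.59647332 -0.24227927  0.12      ] [270.12988495 152.17529071]
-22 [ 0.59490594 -0.241646    0.12362523] [[0.612, -0.248, 0.332], [0.62, -0.252, 0.335], [0.629, -0.255, 0.337]]
-17.8 [ 0.59486377 -0.2417625   0.12362523] [[0.612, -0.247, 0.332], [0.621, -0.25, 0.335], [0.63, -0.253, 0.337]]
-12 [ 0.59481979 -0.2419278   0.12362523] [[0.613, -0.246, 0.332], [0.622, -0.248, 0.335], [0.63, -0.25, 0.337]]
```

View pics/c2.png

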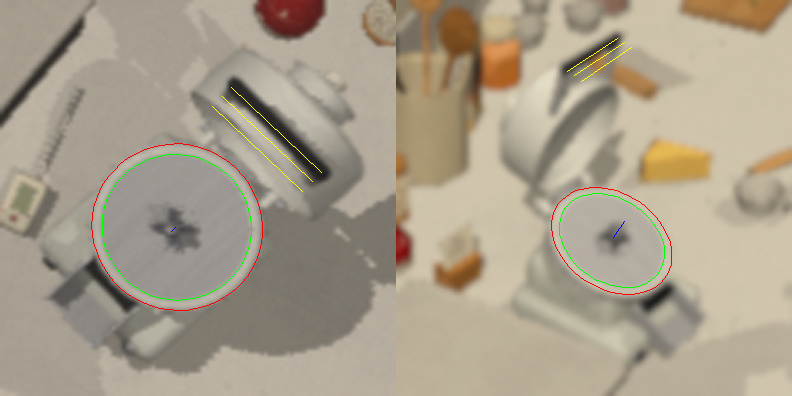

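The overlay shows the face circle and bar close to the image, within a px or two; the open angle is about 1.75. I'll refine the centre with ring edge points.

```bash
cat > ring.py <<'E'
from h import *
I={n:cv2.imread(f"pics/{n}0.png") for n in C}
R={}
for n,c0,rr in(("top",(348,218),(18,29)),("side",(270,153),(10,23))):
    g=cv2.cvtColor(I[n],6).astype(np.float32); pts=[]
    fc=onz("top",347.7,218.4,.12);Rc,_=cutter(fc,-17.8); ce=proj(n,fc)
    for a in np.linspace(0,2*np.pi,90,endpoint=False):
        d=proj(n,fc+Rc@[.063*np.cos(a),.063*np.sin(a),0])-ce
        s=np.arange(.8,1.3,.01); q=ce+np.outer(s,d)
        v=cv2.remap(g,q[:,0].astype(np.float32)[None],q[:,1].astype(np.float32)[None],cv2.INTER_CUBIC)[0]
        k=np.argmax(np.gradient(v)[:32])   # grey face -> white ring
        if np.gradient(v)[k]>.8: pts.append(q[k])
    pts=np.array(pts,np.float32)
    for _ in range(3):
        e=cv2.fitEllipse(pts); th=np.deg2rad(e[2]); dd=(pts-e[0])@np.array([[np.cos(th),-np.sin(th)],[np.sin(th),np.cos(th)]])
        res=np.abs(np.hypot(dd[:,0]/e[1][0]*2,dd[:,1]/e[1][1]*2)-1); pts=pts[res<max(.04,np.median(res)*2.)]
    print(n,len(pts),e,np.median(res)); R[n]=np.array(e[0])
p,g=tri(R["side"],R["top"]); print("face",p.round(4),g)
print(onz("top",*R["top"],.12),onz("side",*R["side"],.12))
# discs: dark-grey/less saturated than table -> hull ellipse
for n,(x,y,r) in(("top",(153,186,25)),("side",(264,315,27))):
    hsv=cv2.cvtColor(I[n],cv2.COLOR_BGR2HSV)
    g=cv2.cvtColor(I[n],6).astype(np.float32); pts=[]
    P0=onz(n,x,y,.0155) 
    for a in np.linspace(0,2*np.pi,72,endpoint=False):
        d=proj(n,P0+[.06*np.cos(a),.06*np.sin(a),0])-proj(n,P0); s=np.arange(.8,1.25,.01);q=(proj(n,P0)+np.outer(s,d)).astype(np.float32)
        v=cv2.remap(g,q[:,0][None],q[:,1][None],cv2.INTER_CUBIC)[0]; gr=np.gradient(cv2.GaussianBlur(v[None],(1,7) if 0 else (7,1),0)[0]); k=np.argmax(gr)
        if gr[k]>1.2: pts.append(q[k])
    pts=np.array(pts)
    for _ in range(3):
        e=cv2.fitEllipse(pts); th=np.deg2rad(e[2]); dd=(pts-e[0])@np.array([[np.cos(th),-np.sin(th)],[np.sin(th),np.cos(th)]])
        res=np.abs(np.hypot(dd[:,0]/e[1][0]*2,dd[:,1]/e[1][1]*2)-1); pts=pts[res<max(.03,np.median(res)*2.)]
    print("disc",n,len(pts),e,onz(n,*e[0],.0155).round(4))
# grip ridge: dog mask
g=cv2.cvtColor(I["top"],6); print(g[208:230,337:360])
E
python3 ring.py
```

```text
top 90 ((347.7233581542969, 218.3204803466797), (44.360801696777344, 45.81043243408203), 110.7657241821289) 0.005212781995861504
side 88 ((269.7538146972656, 152.7189178466797), (24.92888832092285, 34.18595504760742), 122.7368392944336) 0.014989386273690453
face [ 0.5978 -0.2425  0.117 ] 0.00024795675681178476
[ 0.59671469 -0.24223768  0.12      ] [ 0.59675013 -0.23864254  0.12      ]
disc top 71 ((154.4965057373047, 186.67930603027344), (37.34812927246094, 42.305824279785156), 96.58251953125) [0.4231 0.329  0.0155]
disc side 67 ((263.8756103515625, 315.3277893066406), (40.13227462768555, 43.71474838256836), 93.43435668945312) [0.4237 0.3395 0.0155]
[[151 153 153 154 151 151 151 150 151 150 152 152 153 153 152 151 154 154
  155 154 154 152 153]
 [153 151 153 151 152 151 150 151 150 152 151 152 152 153 153 155 155 155
  155 154 153 153 151]
 [154 153 152 151 150 150 149 149 150 150 152 152 153 151 153 156 154 156
  153 152 152 152 153]
 [152 152 148 146 148 148 148 145 139 143 150 150 152 153 155 155 154 154
  151 152 152 152 151]
 [151 149 145 138 136 137 137 135 135 135 138 142 145 
[... 992 characters left out ...]
144 153 153 152 154]
 [152 153 152 152 148 148 149 143 125  98  88  91  94 101 103 101  99 105
  126 149 153 155 153]
 [152 152 152 149 151 148 148 148 133 115 111 109  97 104 111 112 111 108
  126 151 153 153 151]
 [152 151 150 149 150 150 149 142 131 139 135 110 109 119 143 147 139 130
  148 152 152 150 150]
 [151 150 150 149 148 146 148 145 147 148 141 128 133 128 150 152 150 151
  152 149 148 151 153]
 [151 148 148 149 147 146 149 148 152 152 150 147 149 148 152 153 152 153
  151 149 149 152 153]
 [149 148 149 147 149 147 148 151 152 150 149 150 151 152 153 153 153 151
  151 150 152 152 149]
 [148 149 147 145 146 149 151 152 152 150 151 152 151 152 154 152 152 148
  150 151 152 151 148]]
```

Cutter: face ≈ (0.597,-0.2405,0.120), yaw ≈ -18°. Grating disc ≈ (0.424,0.338), grip axis ≈ -21°. Now turn the tool and travel to the disc.

Call:
move_arm(
  motion=[0, 0, -0.1, 0, 0, 0, 1, 0, 0, -0.1, 0, 0, 0, 1, 0, 0, -0.1, 0, 0, 0, 1, 0, 0, -0.1, 0, 0, 0, 1, 0, 0, -0.1, 0, 0, 0, 1, 0, 0, -0.1, 0, 0, 0, 1, 0, 0, -0.1, 0, 0, 0, 1, 0, 0, -0.1, 0, 0, 0, 1, 0, 0, -0.1, 0, 0, 0, 1, 0, 0, -0.1, 0, 0, 0, 1, 0, 0, -0.1, 0, 0, 0, 1, 0, 0, -0.1, 0, 0, 0, 1],
)

```text
time: 1.1
tool_pos: [0.1407, -0.5313, 0.2048]
ee_rot: [-3.141, -0.001, 1.205]
wrist_force: [1.2, -0.3, 0.2]
width: 0.0941
finger_force: 0.0
```

Call:
move_arm(
  motion=[0, 0, 0, 0.38, -0.02, 0, 1, 0, 0, 0, 0.38, -0.02, 0, 1, 0, 0, 0, 0.38, -0.02, 0, 1, 0, 0, 0, 0.38, -0.02, 0, 1, 0, 0, 0, 0.38, -0.02, 0, 1, 0, 0, 0, 0.38, -0.02, 0, 1, 0, 0, 0, 0.38, -0.02, 0, 1, 0, 0, 0, 0.38, -0.02, 0, 1, 0, 0, 0, 0.38, -0.02, 0, 1, 0, 0, 0, 0.38, -0.02, 0, 1, 0, 0, 0, 0.38, -0.02, 0, 1, 0, 0, 0, 0.38, -0.02, 0, 1],
)

```text
time: 2.1
tool_pos: [0.2828, -0.096, 0.2052]
ee_rot: [3.141, 0.0, 1.2]
wrist_force: [1.4, -0.3, -0.3]
width: 0.0941
finger_force: 0.0
```

Call:
move_arm(
  motion=[0, 0, 0, 0.38, -0.02, 0, 1, 0, 0, 0, 0.38, -0.02, 0, 1, 0, 0, 0, 0.38, -0.02, 0, 1, 0, 0, 0, 0.38, -0.02, 0, 1, 0, 0, 0, 0.38, -0.02, 0, 1, 0, 0, 0, 0.38, -0.02, 0, 1, 0, 0, 0, 0.38, -0.02, 0, 1, 0, 0, 0, 0.38, -0.02, 0, 1, 0, 0, 0, 0.38, -0.02, 0, 1, 0, 0, 0, 0.38, -0.02, 0, 1, 0, 0, 0, 0.38, -0.02, 0, 1, 0, 0, 0, 0.38, -0.02, 0, 1],
)

```text
time: 3.1
tool_pos: [0.4252, 0.338, 0.2047]
ee_rot: [-3.141, 0.001, 1.202]
wrist_force: [1.1, -0.2, 0.5]
width: 0.0937
finger_force: 0.0
```

Call:
move_arm(
  motion=[0, 0, 0, 0, 0, 0.18, 1, 0, 0, 0, 0, 0, 0.18, 1, 0, 0, 0, 0, 0, 0.18, 1, 0, 0, 0, 0, 0, 0.18, 1, 0, 0, 0, 0, 0, 0.18, 1, 0, 0, 0, 0, 0, 0.18, 1, 0, 0, 0, 0, 0, 0.18, 1, 0, 0, 0, 0, 0, 0.18, 1, 0, 0, 0, 0, 0, 0.18, 1, 0, 0, 0, 0, 0, 0.12, 1, 0, 0, 0, 0, 0, 0.08, 1, 0, 0, 0, 0, 0, 0, 1],
)

```text
time: 4.1
tool_pos: [0.424, 0.3351, 0.0212]
ee_rot: [-3.139, 0.004, 1.201]
wrist_force: [-0.2, 0.6, 0.0]
width: 0.0936
finger_force: 0.0
```

Run:
```python
from h import *
I=[cv2.cvtColor(robot.snapshot(n),4) for n in("top","side")]
k=lambda i,x,y:cv2.resize(i[y:y+90,x:x+90],(400,400),interpolation=2)
cv2.imwrite("pics/c3.png",np.hstack([k(I[0],110,140),k(I[1],220,265)]))
```

```text
(no output)
```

View pics/c3.png

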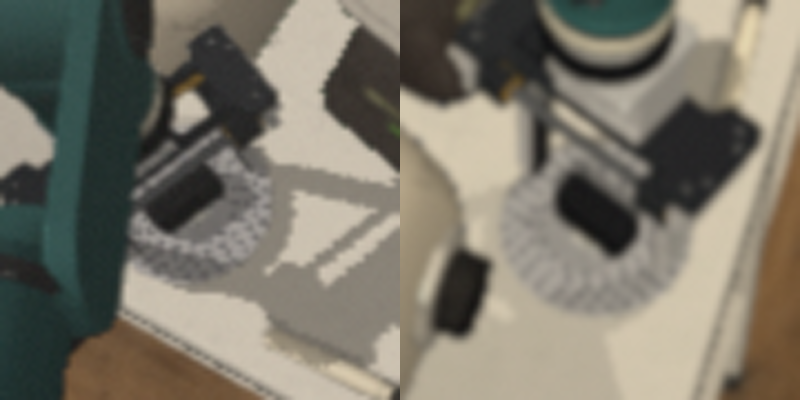

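The side crop shows the rail and black finger carriers just behind the disc, with the disc and grip plainly visible in front. I'll check where the TCP projects.

Run:
```python
from h import *
o=robot.get_obs();p=o["tool_pos"];R=Rn.from_euler("xyz",o["ee_rot"]).as_matrix()
for n,(x,y) in(("top",(110,140)),("side",(220,265))):
    for nm,q in(("tcp",[0,0,0]),("f+",[0,.047,0]),("f-",[0,-.047,0]),("b+",[0,.0885,-.097]),("b-",[0,-.0885,-.097]),("f+top",[0,.05,-.09])):
        print(n,nm,((proj(n,p+R@q)-[x,y])*400/90).round())
```

```text
top tcp [188. 196.]
top f+ [242. 156.]
top f- [134. 237.]
top b+ [260.  72.]
top b- [ 40. 236.]
top f+top [216. 111.]
side tcp [194. 211.]
side f+ [136. 168.]
side f- [254. 256.]
side b+ [85. 38.]
side b- [321. 209.]
side f+top [133.  80.]
```

The TCP projects to (194,211) in the side crop and (188,196) in the top crop, both on the grip's middle, so it is aligned. Squeeze lengthwise to centre it.

Call:
move_arm(
  motion=[0, 0, 0, 0, 0, 0, 0.5, 0, 0, 0, 0, 0, 0, 0.5, 0, 0, 0, 0, 0, 0, 0.5, 0, 0, 0, 0, 0, 0, 0.5, 0, 0, 0, 0, 0, 0, 0.5, 0, 0, 0, 0, 0, 0, 0.5, 0, 0, 0, 0, 0, 0, 0.5, 0, 0, 0, 0, 0, 0, 0.5],
)

```text
time: 4.87
tool_pos: [0.4247, 0.3363, 0.0237]
ee_rot: [-3.14, 0.0, 1.201]
wrist_force: [-3.6, -0.4, 3.3]
width: 0.056
finger_force: 30.0
```

Call:
move_arm(
  motion=[0, 0, 0, 0, 0, 0, 1, 0, 0, 0, 0, 0, 0, 1, 0, 0, 0, 0, 0, 0, 1, 0, 0, 0, 0, 0, 0, 1, 0, 0, 0, 0, 0, 0, 1],
)

```text
time: 5.28
tool_pos: [0.4255, 0.3359, 0.0233]
ee_rot: [3.141, 0.0, 1.201]
wrist_force: [-0.2, 1.0, -0.5]
width: 0.086
finger_force: 0.0
```

Call:
move_arm(
  motion=[0, 0, -0.15, 0, 0, 0, 1, 0, 0, -0.15, 0, 0, 0, 1, 0, 0, -0.15, 0, 0, 0, 1, 0, 0, -0.15, 0, 0, 0, 1, 0, 0, -0.15, 0, 0, 0, 1, 0, 0, -0.15, 0, 0, 0, 1, 0, 0, -0.15, 0, 0, 0, 1, 0, 0, -0.15, 0, 0, 0, 1, 0, 0, -0.15, 0, 0, 0, 1, 0, 0, -0.15, 0, 0, 0, 1, 0, 0, -0.15, 0, 0, 0, 1, 0, 0, -0.15, 0, 0, 0, 1],
)

```text
time: 6.28
tool_pos: [0.4255, 0.336, 0.0234]
ee_rot: [-3.142, 0.0, 2.621]
wrist_force: [-0.4, -0.1, 0.0]
width: 0.0944
finger_force: 0.0
```

Call:
move_arm(
  motion=[0, 0, -0.1, 0, 0, 0, 1, 0, 0, -0.1, 0, 0, 0, 1, 0, 0, 0, 0, 0, 0, 1, 0, 0, 0, 0, 0, 0, 1],
)

```text
time: 6.62
tool_pos: [0.4255, 0.336, 0.0234]
ee_rot: [-3.142, 0.0, 2.77]
wrist_force: [0.0, 0.7, 0.7]
width: 0.0941
finger_force: 0.0
```

Call:
move_arm(
  motion=[0, 0, 0, 0, 0, 0.02, 1, 0, 0, 0, 0, 0, 0, 0.1, 0, 0, 0, 0, 0, 0, 0.1, 0, 0, 0, 0, 0, 0, 0.1, 0, 0, 0, 0, 0, 0, 0.1, 0, 0, 0, 0, 0, 0, 0.1, 0, 0, 0, 0, 0, 0, 0.1, 0, 0, 0, 0, 0, 0, 0.1, 0, 0, 0, 0, 0, 0, 0.1, 0, 0, 0, 0, 0, 0, 0.1, 0, 0, 0, 0, 0, 0, 0.1, 0, 0, 0, 0, 0, 0, 0.1],
)

```text
time: 7.62
tool_pos: [0.4258, 0.3369, 0.0218]
ee_rot: [3.139, 0.0, 2.772]
wrist_force: [0.6, 1.9, 0.6]
width: 0.024
finger_force: 2.0
```

Call:
move_arm(
  motion=[0, 0, 0, 0, 0, 0, 0.1, 0, 0, 0, 0, 0, 0, 0.1, 0, 0, 0, 0, 0, -0.2, 0.1, 0, 0, 0, 0, 0, -0.3, 0.1, 0, 0, 0, 0, 0, -0.3, 0.1, 0, 0, 0, 0, 0, -0.3, 0.1, 0, 0, 0, 0, 0, -0.3, 0.1, 0, 0, 0, 0, 0, -0.3, 0.1, 0, 0, 0, 0, 0, -0.3, 0.1, 0, 0, 0, 0, 0, -0.2, 0.1, 0, 0, 0, 0, 0, 0, 0.1],
)

```text
time: 8.53
tool_pos: [0.4268, 0.3367, 0.2462]
ee_rot: [3.136, 0.005, 2.772]
wrist_force: [0.7, 0.4, -3.4]
width: 0.0243
finger_force: 29.9
```

```bash
cat >> h.py <<'E'
FC=np.array([.597,-.2405,.120]); YAW=-17.8
Rc,seat=cutter(FC,YAW)
def goal(phi,h,dx=0,dy=0,off=.0215):
    R=Rc@Rn.from_euler("z",phi,degrees=True).as_matrix()@np.diag([1,-1,-1.]); return R,seat+Rc@[dx,dy,h+off]
def rel(G):
    o=robot.get_obs(); R0=Rn.from_euler("xyz",o["ee_rot"]).as_matrix()
    rv=Rn.from_matrix(R0.T@G[0]).as_rotvec(degrees=True)/45; w=(G[1]-o["tool_pos"])
    return "rot",rv.round(3),"shift now-axes",(R0.T@w*10).round(3),"goal-axes",(G[0].T@w*10).round(3),"world",w.round(4),"|F|",o["wrist_force"].round(1)
E
python3 - <<'E'
from h import *
o=robot.get_obs();print(o["tool_pos"],o["ee_rot"],o["width"],o["finger_force"],o["joint_positions"].round(2))
for phi in (200,190,180,150): print(phi,*rel(goal(phi,.06)))
G=goal(180,.06);print(G[1],seat,seat+Rc@[0,0,.03])
# seat/dog check in top
print(proj("top",seat+Rc@[0,0,.03]),proj("top",seat+Rc@[0,0,.008]))
# dog arm-tip hint: plane of dog top
cen=seat+Rc@[0,0,.008]
for u,v in((347,213),(341.5,218.5),(354.5,219.5),(347,224)):
    a,d=ray("top",u,v); s=((cen-a)@Rc[:,2])/(d@Rc[:,2]); q=Rc.T@(a+s*d-cen); print((q*1000).round(1),np.degrees(np.arctan2(q[1],q[0])))
E
```

```text
[0.42681449 0.33667403 0.24622671] [3.13584656 0.00506193 2.77183888] 0.024314918238327488 29.890361954458058 [ 0.56  0.06  1.32 -0.    1.75 -0.64]
200 rot [ 0.087 -0.546 -0.513] shift now-axes [-3.309 -4.791  0.477] goal-axes [-0.68  -5.542  1.719] world [ 0.1358 -0.5661 -0.0487] |F| [ 0.7  0.4 -3.4]
190 rot [ 0.039 -0.549 -0.294] shift now-axes [-3.309 -4.791  0.477] goal-axes [-1.632 -5.34   1.719] world [ 0.1358 -0.5661 -0.0487] |F| [ 0.7  0.4 -3.4]
180 rot [-0.009 -0.549 -0.076] shift now-axes [-3.309 -4.791  0.477] goal-axes [-2.534 -4.975  1.719] world [ 0.1358 -0.5661 -0.0487] |F| [ 0.7  0.4 -3.4]
150 rot [-0.152 -0.532  0.581] shift now-axes [-3.309 -4.791  0.477] goal-axes [-4.682 -3.042  1.719] world [ 0.1358 -0.5661 -0.0487] |F| [ 0.7  0.4 -3.4]
[ 0.56259589 -0.22945405  0.19748932] [ 0.59539045 -0.23998323  0.12362523] [ 0.58331883 -0.23610746  0.15081446]
[346.08240198 219.04985414] [346.82293922 218.32760661]
[11.1 10.2  0. ] 42.61687749222296
[-10.9  10.   -0. ] 137.59381868172358
[ 12.8 -17.   -0. ] -53.20207904157298
[-11.1 -11.6  -0. ] -133.7734596773956
```

Call:
move_arm(
  motion=[0, -0.11, -0.015, 0, 0, 0, 0.1, 0, -0.11, -0.015, 0, 0, 0, 0.1, 0, -0.11, -0.015, 0, 0, 0, 0.1, 0, -0.11, -0.015, 0, 0, 0, 0.1, 0, -0.11, -0.015, 0, 0, 0, 0.1, 0, 0, 0, -0.1, -0.2, 0, 0.1, 0, 0, 0, -0.18, -0.35, 0, 0.1, 0, 0, 0, -0.18, -0.35, 0, 0.1, 0, 0, 0, -0.18, -0.35, 0, 0.1, 0, 0, 0, -0.18, -0.35, 0, 0.1, 0, 0, 0, -0.18, -0.35, 0, 0.1, 0, 0, 0, -0.18, -0.35, 0, 0.1],
)

```text
time: 9.53
tool_pos: [0.4551, 0.0832, 0.2902]
ee_rot: [-3.124, 0.426, 2.838]
wrist_force: [0.9, -0.1, -2.8]
width: 0.0237
finger_force: 29.9
```

Call:
move_arm(
  motion=[0, 0, 0, -0.18, -0.35, 0, 0.1, 0, 0, 0, -0.18, -0.35, 0, 0.1, 0, 0, 0, -0.18, -0.35, 0, 0.1, 0, 0, 0, -0.18, -0.35, 0, 0.1, 0, 0, 0, -0.18, -0.35, 0, 0.1, 0, 0, 0, -0.18, -0.35, 0, 0.1, 0, 0, 0, -0.18, -0.35, 0, 0.1, 0, 0, 0, -0.09, -0.18, 0, 0.1, 0, 0, 0, 0, 0, 0, 0.1, 0, 0, 0, 0, 0, 0, 0.1],
)

```text
time: 10.37
tool_pos: [0.4917, -0.2033, 0.3494]
ee_rot: [-3.13, 0.424, 2.831]
wrist_force: [-0.1, 0.2, -3.9]
width: 0.0236
finger_force: 29.9
```

Run:
```python
from h import *
o=robot.get_obs();print(o["tool_pos"],o["ee_rot"],o["width"],o["finger_force"],o["joint_positions"].round(2))
print(*rel(goal(180,.06)))
```

```text
[ 0.49170836 -0.20327907  0.34941639] [-3.12967436  0.42421357  2.83123235] 0.023641935015379797 29.890453820116818 [-0.56 -0.27  1.48  0.09  1.52 -1.8 ]
rot [-0.015 -0.015  0.   ] shift now-axes [-0.063 -0.013  1.696] goal-axes [-0.042 -0.033  1.696] world [ 0.0709 -0.0262 -0.1519] |F| [-0.1  0.2 -3.9]
```

Call:
move_arm(
  motion=[-0.015, -0.015, 0, -0.04, -0.03, 0, 0.1, 0, 0, 0, 0, 0, 0.2, 0.1, 0, 0, 0, 0, 0, 0.28, 0.1, 0, 0, 0, 0, 0, 0.28, 0.1, 0, 0, 0, 0, 0, 0.28, 0.1, 0, 0, 0, 0, 0, 0.28, 0.1, 0, 0, 0, 0, 0, 0.2, 0.1, 0, 0, 0, 0, 0, 0.1, 0.1, 0, 0, 0, 0, 0, 0, 0.1, 0, 0, 0, 0, 0, 0, 0.1],
)

```text
time: 11.2
tool_pos: [0.5615, -0.2266, 0.2086]
ee_rot: [-3.14, 0.443, 2.836]
wrist_force: [-0.6, -0.3, -2.8]
width: 0.0236
finger_force: 29.9
```

Run:
```python
from h import *
print(*rel(goal(180,.06)))
out=[]
for n,(x,y) in(("top",(300,165)),("side",(215,95))):
    I=cv2.cvtColor(robot.snapshot(n),4); i=cv2.resize(I[y:y+100,x:x+100],(400,400),interpolation=2); o=robot.get_obs();R0=Rn.from_euler("xyz",o["ee_rot"]).as_matrix();T=o["tool_pos"]
    f=lambda X:tuple(int(v) for v in ((proj(n,X)-[x,y]+.5)*4))
    O=T+R0@[0,0,.0215-.0155]
    cv2.polylines(i,[np.array([f(O+R0@[.06*np.cos(a),.06*np.sin(a),0]) for a in np.linspace(0,6.28,60)])],True,(0,0,255),1)
    cv2.line(i,f(seat),f(seat+Rc@[0,0,.03]),(255,0,0),1); out.append(i)
cv2.imwrite("pics/c4.png",np.hstack(out))
```

```text
rot [0.001 0.008 0.006] shift now-axes [ 0.031 -0.024  0.108] goal-axes [ 0.03  -0.024  0.108] world [ 0.0011 -0.0028 -0.0111] |F| [-0.6 -0.3 -2.8]
```

View pics/c4.png

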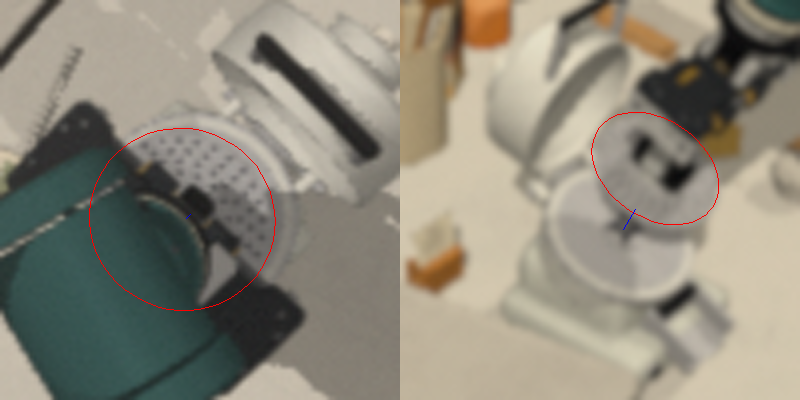

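The disc outline agrees with the tool pose, the grip is held square, and the pin (about (632,215) in the side half) matches the computed axis. Descend onto the pin.

Call:
move_arm(
  motion=[0, 0.008, 0.006, 0.03, -0.024, 0, 0.1, 0, 0, 0, 0, 0, 0.1, 0.1, 0, 0, 0, 0, 0, 0.1, 0.1, 0, 0, 0, 0, 0, 0.1, 0.1, 0, 0, 0, 0, 0, 0.05, 0.1, 0, 0, 0, 0, 0, 0.04, 0.1, 0, 0, 0, 0, 0, 0.04, 0.1, 0, 0, 0, 0, 0, 0.03, 0.1, 0, 0, 0, 0, 0, 0, 0.1],
)

```text
time: 12.05
tool_pos: [0.5768, -0.235, 0.165]
ee_rot: [3.141, 0.436, 2.83]
wrist_force: [0.4, -0.6, -3.4]
width: 0.0233
finger_force: 29.9
```

Run:
```python
from h import *
print(*rel(goal(180,.02)))
o=robot.get_obs();print((Rc.T@o["wrist_force"]).round(1),o["wrist_torque"].round(2))
```

```text
rot [-0.    -0.    -0.001] shift now-axes [0.001 0.009 0.041] goal-axes [0.001 0.009 0.041] world [ 0.0019  0.0004 -0.0038] |F| [ 0.4 -0.6 -3.4]
[-0.9 -0.4 -3.3] [0.19 0.4  0.  ]
```

Call:
move_arm(
  motion=[0, 0, 0, 0, 0, 0.03, 0.1, 0, 0, 0, 0, 0, 0.03, 0.1, 0, 0, 0, 0, 0, 0.03, 0.1, 0, 0, 0, 0, 0, 0.02, 0.1, 0, 0, 0, 0, 0, 0, 0.1, 0, 0, 0, 0, 0, 0, 0.1],
)

```text
time: 12.55
tool_pos: [0.5813, -0.2364, 0.1558]
ee_rot: [3.141, 0.437, 2.83]
wrist_force: [0.2, 0.9, -3.8]
width: 0.0238
finger_force: 29.9
```

Run:
```python
from h import *
print(*rel(goal(180,.012)))
o=robot.get_obs();print((Rc.T@o["wrist_force"]).round(1),o["wrist_torque"].round(2))
```

```text
rot [-0.     0.001 -0.001] shift now-axes [0.004 0.01  0.018] goal-axes [0.004 0.01  0.018] world [ 0.0006  0.0008 -0.0018] |F| [ 0.2  0.9 -3.8]
[-1.6  0.9 -3.4] [0.17 0.35 0.01]
```

Call:
move_arm(
  motion=[0, 0, 0, 0, 0, 0, 0.285, 0, 0, 0, 0, 0, 0, 0.285, 0, 0, 0, 0, 0, 0, 0.285, 0, 0, 0, 0, 0, 0.02, 0.285, 0, 0, 0, 0, 0, 0.03, 0.285, 0, 0, 0, 0, 0, 0, 0.285],
)

```text
time: 13.05
tool_pos: [0.5834, -0.2372, 0.1513]
ee_rot: [3.142, 0.437, 2.83]
wrist_force: [-0.5, -0.1, 0.4]
width: 0.0267
finger_force: 0.1
```

```bash
cat > look.py <<'E'
from h import *
import sys
print(*rel(goal(180,.008)))
o=robot.get_obs();print(o["width"],o["joint_positions"].round(2),(Rc.T@o["wrist_force"]).round(1),o["wrist_torque"].round(2))
out=[]
for n,(x,y) in(("top",(310,165)),("side",(220,105))):
    I=cv2.cvtColor(robot.snapshot(n),4); i=cv2.resize(I[y:y+90,x:x+90],(400,400),interpolation=2)
    f=lambda X:tuple(int(v) for v in ((proj(n,X)-[x,y]+.5)*400/90))
    for h,col in((0,(0,200,0)),(.008,(0,0,255))):
        cv2.polylines(i,[np.array([f(seat+Rc@[.06*np.cos(a),.06*np.sin(a),.0155+h]) for a in np.linspace(0,6.28,60)])],True,col,1)
    out.append(i)
cv2.imwrite(sys.argv[1],np.hstack(out))
E
python3 look.py pics/c5.png
```

```text
rot [-0.001  0.001 -0.001] shift now-axes [0.006 0.01  0.007] goal-axes [0.006 0.01  0.007] world [ 0.0001  0.001  -0.0009] |F| [-0.5 -0.1  0.4]
0.026713803863486436 [-0.53 -0.03  1.67  0.1   1.08 -1.81] [-0.2 -0.2  0.5] [ 0.11  0.06 -0.03]
```

View pics/c5.png

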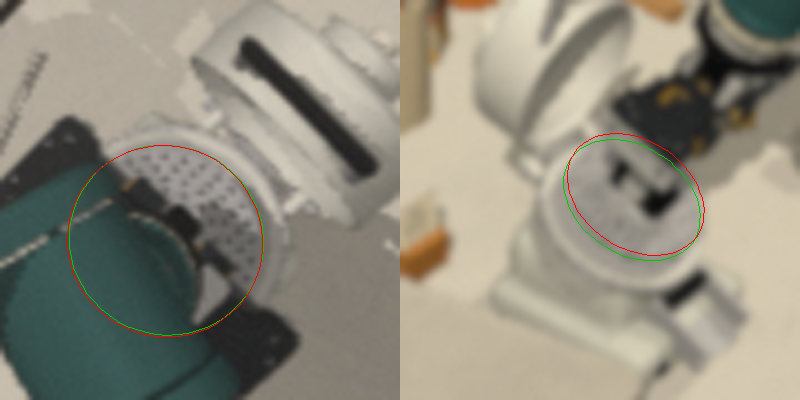

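The disc is on the pin, its weight no longer on the wrist (force about 0). Its rim lies within the drawn outlines. Turn slowly with loose fingers.

Call:
move_arm(
  motion=[0, 0, 0.06, 0.006, 0.008, 0, 0.285, 0, 0, 0.06, 0, 0, 0, 0.285, 0, 0, 0.06, 0, 0, 0, 0.285, 0, 0, 0.06, 0, 0, 0, 0.285, 0, 0, 0.06, 0, 0, 0, 0.285, 0, 0, 0.06, 0, 0, 0, 0.285, 0, 0, 0.06, 0, 0, 0, 0.285, 0, 0, 0.06, 0, 0, 0, 0.285, 0, 0, 0.06, 0, 0, 0, 0.285, 0, 0, 0.06, 0, 0, 0, 0.285, 0, 0, 0.06, 0, 0, 0, 0.285, 0, 0, 0.06, 0, 0, 0, 0.285],
)

```text
time: 14.15
tool_pos: [0.5827, -0.2359, 0.1507]
ee_rot: [2.896, 0.364, 2.217]
wrist_force: [0.1, 1.0, -0.2]
width: 0.027
finger_force: 0.9
```

```bash
cat > st.py <<'E'
from h import *
print(*rel(goal(180,.008)))
o=robot.get_obs();print(o["joint_positions"].round(2),(Rc.T@o["wrist_force"]).round(1),(Rc.T@o["wrist_torque"]).round(2))
E
python3 st.py
```

```text
rot [ 0.    -0.    -0.724] shift now-axes [-0.005  0.003  0.007] goal-axes [-0.006 -0.001  0.007] world [ 0.0008 -0.0003 -0.0004] |F| [ 0.1  1.  -0.2]
[-0.53 -0.03  1.67  0.1   1.08 -1.25] [-0.3  1.  -0.1] [0.2 0.2 0. ]
```

Call:
move_arm(
  motion=[0, 0, 0.06, 0, 0, 0, 0.285, 0, 0, 0.06, 0, 0, 0, 0.285, 0, 0, 0.06, 0, 0, 0, 0.285, 0, 0, 0.06, 0, 0, 0, 0.285, 0, 0, 0.06, 0, 0, 0, 0.285, 0, 0, 0.06, 0, 0, 0, 0.285, 0, 0, 0.06, 0, 0, 0, 0.285, 0, 0, 0.06, 0, 0, 0, 0.285, 0, 0, 0.06, 0, 0, 0, 0.285, 0, 0, 0.06, 0, 0, 0, 0.285],
)

```text
time: 14.98
tool_pos: [0.583, -0.2363, 0.151]
ee_rot: [2.759, 0.216, 1.749]
wrist_force: [1.4, -0.5, -1.5]
width: 0.0269
finger_force: 4.5
```

```bash
python3 st.py; python3 look.py pics/c6.png
```

```text
rot [-0.000e+00  1.000e-03 -1.324e+00] shift now-axes [0.002 0.003 0.008] goal-axes [-0.002  0.003  0.008] world [ 0.0005  0.0001 -0.0006] |F| [ 1.4 -0.5 -1.5]
[-0.53 -0.03  1.67  0.1   1.08 -0.77] [ 0.7 -0.1 -1.9] [0.09 0.06 0.16]
rot [-0.000e+00  1.000e-03 -1.324e+00] shift now-axes [0.002 0.003 0.008] goal-axes [-0.002  0.003  0.008] world [ 0.0005  0.0001 -0.0006] |F| [ 1.4 -0.5 -1.5]
0.02685794469315065 [-0.53 -0.03  1.67  0.1   1.08 -0.77] [ 0.7 -0.1 -1.9] [0.04 0.05 0.18]
```

View pics/c6.png

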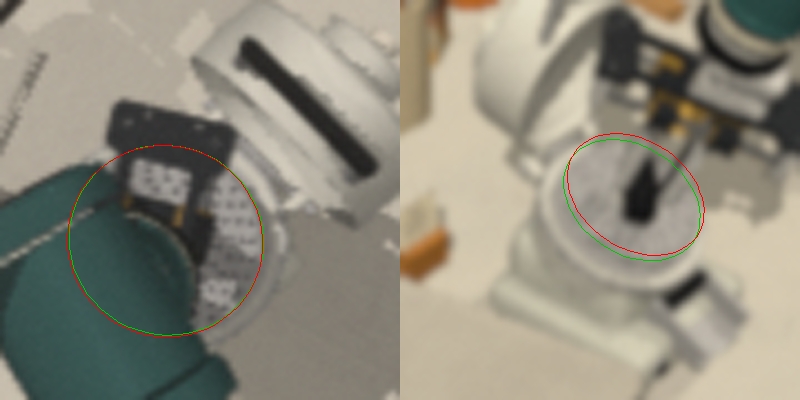

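The view after a 60° turn shows the grip at (640,185) on the side half, tracking the fingers. A torque of 0.17 N m appeared, which suggests the disc engaged. I'll ease back and probe downward gently.

Call:
move_arm(
  motion=[0, 0, -0.06, 0, 0, 0, 0.285, 0, 0, -0.06, 0, 0, 0, 0.285, 0, 0, 0, 0, 0, 0.015, 0.285, 0, 0, 0, 0, 0, 0.015, 0.285, 0, 0, 0, 0, 0, 0.015, 0.285, 0, 0, 0, 0, 0, 0.01, 0.285, 0, 0, 0, 0, 0, 0, 0.285],
)

```text
time: 15.67
tool_pos: [0.5851, -0.2369, 0.1457]
ee_rot: [2.781, 0.251, 1.841]
wrist_force: [-0.2, -0.4, 0.8]
width: 0.0266
finger_force: 0.0
```

```bash
python3 st.py
```

```text
rot [-0.     0.    -1.202] shift now-axes [-0.001  0.004 -0.05 ] goal-axes [-0.004  0.002 -0.05 ] world [-0.0016  0.0007  0.0047] |F| [-0.2 -0.4  0.8]
[-0.52 -0.02  1.67  0.1   1.07 -0.87] [ 0.2 -0.4  0.8] [-0.    0.05  0.06]
```

Call:
move_arm(
  motion=[0, 0, 0, 0, 0, 0.01, 0.285, 0, 0, 0, 0, 0, 0.01, 0.285, 0, 0, 0, 0, 0, 0.01, 0.285, 0, 0, 0, 0, 0, 0, 0.285],
)

```text
time: 16.0
tool_pos: [0.5864, -0.2373, 0.1432]
ee_rot: [2.78, 0.251, 1.841]
wrist_force: [-0.7, 0.0, -0.2]
width: 0.0268
finger_force: 0.0
```

```bash
python3 st.py
```

```text
rot [-0.000e+00  1.000e-03 -1.201e+00] shift now-axes [-0.     0.003 -0.078] goal-axes [-0.002  0.002 -0.078] world [-0.0029  0.0011  0.0072] |F| [-0.7  0.  -0.2]
[-0.52 -0.02  1.67  0.1   1.06 -0.87] [-0.7 -0.2  0.1] [0.01 0.08 0.01]
```

Call:
move_arm(
  motion=[0, 0, 0, 0, 0, 0.01, 0.285, 0, 0, 0, 0, 0, 0.01, 0.285, 0, 0, 0, 0, 0, 0, 0.285],
)

```text
time: 16.25
tool_pos: [0.5872, -0.2376, 0.1414]
ee_rot: [2.78, 0.251, 1.841]
wrist_force: [-1.0, 1.2, 0.5]
width: 0.027
finger_force: 0.0
```

```bash
python3 st.py
```

```text
rot [-0.000e+00  1.000e-03 -1.201e+00] shift now-axes [ 0.     0.003 -0.098] goal-axes [-0.002  0.002 -0.098] world [-0.0037  0.0014  0.009 ] |F| [-1.   1.2  0.5]
[-0.52 -0.02  1.67  0.1   1.06 -0.87] [-1.   0.8  1. ] [-0.01  0.06 -0.03]
```

Tips sit 19.7 mm over the seat without contact; a disc that was not home would have its plate top at 23.5 mm, so it is home. Let go and retreat along the shaft.

Call:
move_arm(
  motion=[0, 0, 0, 0, 0, 0, 0.5, 0, 0, 0, 0, 0, 0, 0.5, 0, 0, 0, 0, 0, 0, 0.5, 0, 0, 0, 0, 0, -0.15, 0.5, 0, 0, 0, 0, 0, -0.25, 0.5, 0, 0, 0.08, 0, 0, -0.3, 0.5, 0, 0, 0.12, 0, 0, -0.3, 0, 0, 0, 0.12, 0, 0, -0.3, 0, 0, 0, 0.12, 0, 0, -0.3, 0, 0, 0, 0.12, 0, 0, -0.3, 0, 0, 0, 0.12, 0, 0, -0.3, 0, 0, 0, 0.12, 0, 0, -0.3, 0],
)

```text
time: 17.25
tool_pos: [0.4857, -0.2048, 0.3698]
ee_rot: [2.704, -0.002, 1.255]
wrist_force: [-0.5, -0.2, 0.7]
width: 0.0101
finger_force: 0.0
```

```bash
cat >> h.py <<'E'
def hoodgoal(th,along,back,tilt):
    """tool x=seat y; tilt deg: extra forward tilt beyond insertion pose. TCP = bar + along*toolz + back*tooly"""
    R=goal(90,0)[0]@Rn.from_euler("x",tilt,degrees=True).as_matrix()
    return R,barpos(Rc,seat,th)+R@[0,back,along]
E
python3 - <<'E'
from h import *
o=robot.get_obs();print(o["tool_pos"],o["ee_rot"],o["width"],o["joint_positions"].round(2))
print((Rc.T@(np.array([.6299,-.2554,.3334])-seat)).round(4),[(Rc.T@(barpos(Rc,seat,t)-seat)).round(4) for t in(1.7,1.75)])
print(goal(90,0)[0].round(2), hoodgoal(1.75,0,0,30)[0][:,2])
print(*rel(hoodgoal(1.75,.018,.026,0)))
# disc height in the pictures: teeth-disc rim
I=[cv2.cvtColor(robot.snapshot(n),4) for n in("top","side")]
k=lambda i,x,y:cv2.resize(i[y:y+90,x:x+90],(400,400),interpolation=2)
cv2.imwrite("pics/c7.png",np.hstack([k(I[0],310,165),k(I[1],220,105)]))
E
```

```text
[ 0.48567567 -0.20477042  0.36980138] [ 2.70363715e+00 -1.82516500e-03  1.25487834e+00] 0.010126092905308075 [-0.58 -0.28  1.45  0.11  1.55 -0.24]
[ 0.1227 -0.0041  0.1742] [array([0.114 , 0.    , 0.1799]), array([ 0.1231, -0.    ,  0.1779])]
[[ 0.31  0.86  0.4 ]
 [ 0.95 -0.28 -0.13]
 [ 0.    0.42 -0.91]] [-0.08298354  0.0266431  -0.9961947 ]
rot [ 0.002  0.001 -0.007] shift now-axes [0.009 1.493 1.122] goal-axes [0.    1.495 1.119] world [ 0.1741 -0.0559 -0.0383] |F| [-0.5 -0.2  0.7]
```

View pics/c7.png

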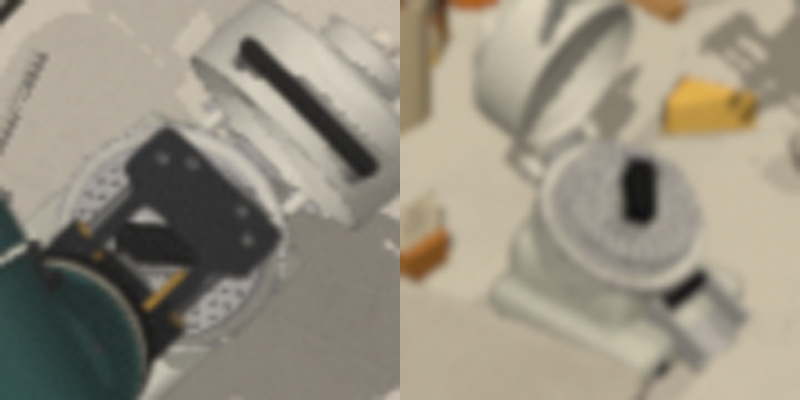

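The view shows the disc seated concentrically on the head, with the grip free at (640,190) in the side half. Next, go over and behind the hood bar with shut fingers.

Call:
move_arm(
  motion=[0, 0, 0, 0, 0.25, 0, 0, 0, 0, 0, 0, 0.35, 0, 0, 0, 0, 0, 0, 0.35, 0, 0, 0, 0, 0, 0, 0.35, 0, 0, 0, 0, 0, 0, 0.2, 0, 0, 0, 0, 0, 0, 0, 0, 0, 0, 0, 0, 0, 0, 0.2, 0, 0, 0, 0, 0, 0, 0.3, 0, 0, 0, 0, 0, 0, 0.3, 0, 0, 0, 0, 0, 0, 0.2, 0, 0, 0, 0, 0, 0, 0.12, 0, 0, 0, 0, 0, 0, 0, 0],
)

```text
time: 18.35
tool_pos: [0.6597, -0.2607, 0.3241]
ee_rot: [2.713, -0.001, 1.26]
wrist_force: [-1.0, 0.0, -0.4]
width: 0.0005
finger_force: 0.0
```

Run:
```python
from h import *
o=robot.get_obs();print(o["tool_pos"],o["ee_rot"],o["width"],o["joint_positions"].round(2))
print(*rel(hoodgoal(1.75,.018,.02,0)))
def deltas(path):
    prev=hoodgoal(*path[0])
    for s in path[1:]:
        g=hoodgoal(*s); rv=Rn.from_matrix(prev[0].T@g[0]).as_rotvec(degrees=True)/45
        print(s,"rotx",rv[0].round(3),"shift prev-axes",(prev[0].T@(g[1]-prev[1])*10).round(3),"new-axes",(g[0].T@(g[1]-prev[1])*10).round(3),g[1].round(3),g[0][:,2].round(2)); prev=g
deltas([(1.75,.018,.0185,0),(1.6,.018,.0185,0),(1.45,.018,.0185,-7),(1.3,.018,.0185,-14),(1.15,.018,.0185,-21),(1.0,.018,.0185,-28),(.85,.018,.0185,-35),(.7,.018,.0185,-42),(.6,.018,.0185,-45)])
```

```text
[ 0.65969655 -0.26071838  0.32411916] [ 2.71320528e+00 -1.30930428e-03  1.25963471e+00] 0.0005251089833594796 [-0.49  0.12  1.17  0.08  1.44 -0.18]
rot [-0.01  -0.001 -0.001] shift now-axes [ 0.001 -0.029 -0.067] goal-axes [ 0.001 -0.028 -0.067] world [-0.0051  0.0017  0.0049] |F| [-1.   0.  -0.4]
(1.6, 0.018, 0.0185, 0) rotx 0.0 shift prev-axes [ 0.    -0.277 -0.047] new-axes [ 0.    -0.277 -0.047] [ 0.628 -0.25   0.321] [ 0.4  -0.13 -0.91]
(1.45, 0.018, 0.0185, -7) rotx -0.156 shift prev-axes [-0.    -0.26  -0.029] new-axes [-0.    -0.255 -0.061] [ 0.604 -0.243  0.313] [ 0.5  -0.16 -0.85]
(1.3, 0.018, 0.0185, -14) rotx -0.156 shift prev-axes [-0.    -0.26  -0.021] new-axes [-0.    -0.256 -0.053] [ 0.582 -0.236  0.301] [ 0.6  -0.19 -0.78]
(1.15, 0.018, 0.0185, -21) rotx -0.156 shift prev-axes [-0.    -0.26  -0.013] new-axes [-0.    -0.256 -0.045] [ 0.562 -0.229  0.285] [ 0.68 -0.22 -0.69]
(1.0, 0.018, 0.0185, -28) rotx -0.156 shift prev-axes [-0.    -0.26  -0.006] new-axes [-0.    -0.257 -0.037] [ 0.544 -0.224  0.267] [ 0.76 -0.24 -0.6 ]
(0.85, 0.018, 0.0185, -35) rotx -0.156 shift prev-axes [-0.    -0.259  0.002] new-axes [-0.    -0.257 -0.029] [ 0.53  -0.219  0.246] [ 0.82 -0.26 -0.5 ]
(0.7, 0.018, 0.0185, -42) rotx -0.156 shift prev-axes [-0.    -0.258  0.01 ] new-axes [-0.    -0.257 -0.022] [ 0.518 -0.215  0.223] [ 0.88 -0.28 -0.39]
(0.6, 0.018, 0.0185, -45) rotx -0.067 shift prev-axes [-0.    -0.177  0.013] new-axes [-0.    -0.177  0.004] [ 0.513 -0.213  0.207] [ 0.89 -0.29 -0.34]
```

Call:
move_arm(
  motion=[-0.01, 0, 0, 0, -0.03, -0.06, 0, 0, 0, 0, 0, -0.08, -0.015, 0, 0, 0, 0, 0, -0.08, -0.015, 0, 0, 0, 0, 0, -0.08, -0.015, 0, 0, 0, 0, 0, -0.06, -0.01, 0, -0.052, 0, 0, 0, -0.087, -0.015, 0, -0.052, 0, 0, 0, -0.087, -0.015, 0, -0.052, 0, 0, 0, -0.087, -0.015, 0],
)

```text
time: 19.02
tool_pos: [0.6038, -0.2428, 0.3209]
ee_rot: [2.567, 0.001, 1.259]
wrist_force: [2.0, 0.0, 3.9]
width: 0.0008
finger_force: 1.5
```

```bash
cat > st2.py <<'E'
from h import *
import sys
a=[float(x) for x in sys.argv[1:]]
o=robot.get_obs();R0=Rn.from_euler("xyz",o["ee_rot"]).as_matrix();print(o["joint_positions"].round(2),"Ftool",(R0.T@o["wrist_force"]).round(1))
print(*rel(hoodgoal(*a)))
E
python3 st2.py 1.45 .018 .0185 -7
```

```text
[-0.53 -0.12  1.46  0.13  1.24 -0.23] Ftool [ 0.6  3.7 -2.3]
rot [ 0.02   0.001 -0.001] shift now-axes [ 0.002 -0.045  0.07 ] goal-axes [ 0.002 -0.044  0.071] world [ 0.0001  0.0001 -0.0084] |F| [2.  0.  3.9]
```

Call:
move_arm(
  motion=[-0.052, 0, 0, 0, -0.09, 0.02, 0, -0.052, 0, 0, 0, -0.09, 0.01, 0, -0.052, 0, 0, 0, -0.09, 0, 0, -0.052, 0, 0, 0, -0.087, -0.005, 0, -0.052, 0, 0, 0, -0.087, -0.005, 0, -0.052, 0, 0, 0, -0.087, -0.005, 0],
)

```text
time: 19.52
tool_pos: [0.5643, -0.2303, 0.2859]
ee_rot: [2.324, 0.001, 1.259]
wrist_force: [0.6, 0.9, 3.8]
width: 0.0007
finger_force: 1.1
```

```bash
python3 st2.py 1.15 .018 .0185 -21
```

```text
[-0.6  -0.36  1.82  0.27  0.9  -0.37] Ftool [ 1.1  3.  -2.4]
rot [0.019 0.002 0.   ] shift now-axes [ 0.003 -0.024 -0.016] goal-axes [ 0.003 -0.024 -0.015] world [-0.0025  0.0011 -0.0006] |F| [0.6 0.9 3.8]
```

Call:
move_arm(
  motion=[-0.052, 0, 0, 0, -0.09, -0.01, 0, -0.052, 0, 0, 0, -0.09, -0.01, 0, -0.052, 0, 0, 0, -0.09, -0.01, 0, -0.052, 0, 0, 0, -0.09, -0.01, 0, -0.052, 0, 0, 0, -0.09, -0.01, 0, -0.052, 0, 0, 0, -0.09, -0.01, 0],
)

```text
time: 20.02
tool_pos: [0.5284, -0.2186, 0.2454]
ee_rot: [2.081, 0.001, 1.259]
wrist_force: [2.1, 0.3, 0.4]
width: 0.0006
finger_force: 0.8
```

```bash
python3 st2.py .85 .018 .0185 -35
```

```text
[-0.7  -0.55  2.16  0.62  0.6  -0.73] Ftool [0.9 1.3 1.5]
rot [0.017 0.002 0.001] shift now-axes [0.001 0.012 0.006] goal-axes [0.001 0.012 0.006] world [ 0.0011 -0.0003  0.0008] |F| [2.1 0.3 0.4]
```

Run:
```python
from h import *
P=[hoodgoal(t,.018,.0185,-35) for t in(.85,.7,.6,.5,.4)]
for a,b in zip(P,P[1:]): print((a[0].T@(b[1]-a[1])*10).round(3),b[1].round(3))
```

```text
[-0.    -0.279  0.034] [ 0.519 -0.215  0.22 ]
[ 0.    -0.182  0.046] [ 0.514 -0.214  0.202]
[-0.    -0.176  0.063] [ 0.511 -0.213  0.184]
[ 0.    -0.169  0.081] [ 0.51  -0.212  0.165]
```

Call:
move_arm(
  motion=[0, 0, 0, 0, -0.093, 0.011, 0, 0, 0, 0, 0, -0.093, 0.011, 0, 0, 0, 0, 0, -0.093, 0.011, 0, 0, 0, 0, 0, -0.09, 0.023, 0, 0, 0, 0, 0, -0.09, 0.023, 0, 0, 0, 0, 0, -0.088, 0.03, 0, 0, 0, 0, 0, -0.088, 0.03, 0],
)

```text
time: 20.6
tool_pos: [0.5113, -0.2131, 0.1833]
ee_rot: [2.084, 0.001, 1.26]
wrist_force: [1.6, 0.0, 1.8]
width: 0.0004
finger_force: 0.8
```

```bash
python3 st2.py .5 .018 .0185 -35;  python3 - <<'E'
from h import *
I=[cv2.cvtColor(robot.snapshot(n),4) for n in("top","side")]
k=lambda i,x,y:cv2.resize(i[y:y+120,x:x+120],(400,400),interpolation=2)
cv2.imwrite("pics/c8.png",np.hstack([k(I[0],280,150),k(I[1],210,80)]))
E
```

```text
[-0.72 -0.54  2.28  0.78  0.52 -0.92] Ftool [0.5 2.3 0.5]
rot [0.014 0.001 0.001] shift now-axes [ 0.001  0.003 -0.006] goal-axes [ 0.001  0.003 -0.006] world [-0.0003  0.0002  0.0006] |F| [1.6 0.  1.8]
```

View pics/c8.png

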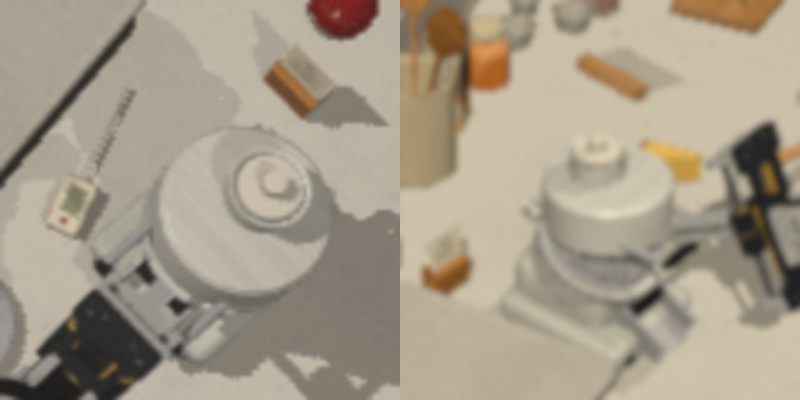

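The picture shows the hood about half a radian from shut, with the fingers pressing on its bar. Now withdraw, stand the tool upright and press on the bar from above.

Call:
move_arm(
  motion=[0, 0, 0, 0, 0.15, -0.05, 0, 0, 0, 0, 0, 0.15, -0.2, 0, 0, 0, 0, 0, 0.1, -0.2, 0, 0, 0, 0, 0, 0.1, -0.1, 0, 0.13, 0, 0, 0, 0, 0, 0, 0.14, 0, 0, 0, 0, 0, 0, 0.14, 0, 0, 0, 0, 0, 0, 0.14, 0, 0, 0, 0, 0, 0, 0.14, 0, 0, 0, 0, 0, 0, 0.14, 0, 0, 0, 0, 0, 0, 0.13, 0, 0, 0, 0, 0, 0, 0, 0, 0, 0, 0, 0, 0],
)

```text
time: 21.7
tool_pos: [0.4917, -0.2075, 0.2538]
ee_rot: [2.841, 0.001, 1.259]
wrist_force: [-0.1, -0.1, -0.6]
width: 0.0007
finger_force: 0.0
```

```bash
python3 st2.py .5 -.012 0 8
python3 - <<'E'
from h import *
S=[(.5,-.006,0,8),(.4,-.006,0,8),(.3,-.006,0,6),(.2,-.006,0,4),(.1,-.006,0,2),(0,-.006,0,0)]
P=[hoodgoal(*s) for s in S]
for a,b in zip(P,P[1:]): print((a[0].T@(b[1]-a[1])*10).round(3),b[1].round(3))
E
```

```text
[-0.55 -0.19  1.57  0.07  1.47 -0.24] Ftool [-0.2 -0.3  0.5]
rot [ 0.005  0.002 -0.001] shift now-axes [ 0.008 -0.274  0.601] goal-axes [ 0.007 -0.271  0.602] world [-0.0077  0.0032 -0.0655] |F| [-0.1 -0.1 -0.6]
[ 0.    -0.069  0.174] [ 0.484 -0.204  0.164]
[-0.    -0.053  0.18 ] [ 0.484 -0.204  0.145]
[-0.    -0.041  0.183] [ 0.486 -0.205  0.126]
[ 0.    -0.029  0.185] [ 0.49  -0.206  0.108]
[-0.    -0.017  0.187] [ 0.496 -0.208  0.09 ]
```

Call:
move_arm(
  motion=[0, 0, 0, 0.007, -0.13, 0.1, 0, 0, 0, 0, 0, -0.14, 0.1, 0, 0, 0, 0, 0, 0, 0.2, 0, 0, 0, 0, 0, 0, 0.2, 0, 0, 0, 0, 0, 0, 0.06, 0, 0, 0, 0, 0, -0.035, 0.09, 0, 0, 0, 0, 0, -0.035, 0.09, 0, -0.022, 0, 0, 0, -0.026, 0.09, 0, -0.022, 0, 0, 0, -0.026, 0.09, 0],
)

```text
time: 22.45
tool_pos: [0.4827, -0.2033, 0.1447]
ee_rot: [2.801, 0.001, 1.259]
wrist_force: [-1.9, 1.2, 0.9]
width: 0.0009
finger_force: 0.8
```

```bash
python3 st2.py .3 -.006 0 6
```

```text
[-0.56 -0.21  1.81  0.09  1.21 -0.27] Ftool [ 0.6 -1.8 -1.6]
rot [ 0.011  0.001 -0.001] shift now-axes [-0.004  0.021  0.003] goal-axes [-0.004  0.021  0.003] world [ 0.0018 -0.0011  0.0005] |F| [-1.9  1.2  0.9]
```

Call:
move_arm(
  motion=[-0.02, 0, 0, 0, 0, 0.092, 0, -0.02, 0, 0, 0, -0.01, 0.092, 0, -0.022, 0, 0, 0, -0.015, 0.092, 0, -0.022, 0, 0, 0, -0.015, 0.092, 0, -0.02, 0, 0, 0, -0.01, 0.09, 0, -0.02, 0, 0, 0, -0.008, 0.08, 0, 0, 0, 0, 0, 0, 0, 0],
)

```text
time: 23.03
tool_pos: [0.4953, -0.2072, 0.0905]
ee_rot: [2.707, -0.0, 1.259]
wrist_force: [0.8, 0.6, -0.0]
width: 0.0001
finger_force: 0.0
```

```bash
python3 st2.py 0 -.006 0 0
```

```text
[-0.57 -0.2   1.94  0.13  0.98 -0.31] Ftool [0.8 0.5 0.3]
rot [-0.003  0.    -0.002] shift now-axes [-0.006  0.005  0.005] goal-axes [-0.006  0.005  0.005] world [ 0.0004 -0.0008 -0.0002] |F| [ 0.8  0.6 -0. ]
```

Call:
move_arm(
  motion=[0, 0, 0, 0, 0, 0.02, 0, 0, 0, 0, 0, 0, 0.02, 0, 0, 0, 0, 0, 0, 0, 0],
)

```text
time: 23.28
tool_pos: [0.4976, -0.2081, 0.0906]
ee_rot: [2.707, 0.001, 1.26]
wrist_force: [-10.3, 3.7, 9.6]
width: 0.0005
finger_force: 6.7
```

```bash
python3 st2.py 0 -.006 0 0
```

```text
[-0.57 -0.2   1.94  0.13  0.98 -0.31] Ftool [  0.3  -5.9 -13.3]
rot [-0.002  0.001  0.   ] shift now-axes [-0.004 -0.018 -0.004] goal-axes [-0.004 -0.018 -0.004] world [-0.0019  0.0001 -0.0004] |F| [-10.3   3.7   9.6]
```

Call:
move_arm(
  motion=[0, 0, 0, 0, -0.02, 0.015, 0, 0, 0, 0, 0, 0, 0.015, 0, 0, 0, 0, 0, 0, 0, 0],
)

```text
time: 23.53
tool_pos: [0.4977, -0.2082, 0.0903]
ee_rot: [2.704, 0.002, 1.26]
wrist_force: [-19.6, 7.7, 23.2]
width: 0.0005
finger_force: 14.9
```

```bash
python3 st2.py 0 -.006 0 0
```

```text
[-0.57 -0.2   1.94  0.13  0.98 -0.31] Ftool [  1.4  -9.2 -29.9]
rot [0.002 0.002 0.001] shift now-axes [-0.004 -0.018 -0.008] goal-axes [-0.004 -0.019 -0.008] world [-0.002   0.0003 -0.0001] |F| [-19.6   7.7  23.2]
```

Firm stop: 30 N with no movement, at the computed shut position. Retreat and look.

Call:
move_arm(
  motion=[0, 0, 0, 0, 0, -0.1, 0, 0, 0, 0, 0, 0, -0.3, 0, 0, 0, 0, 0, 0, -0.3, 0, 0, 0, 0, 0, 0, -0.3, 0, 0, 0, 0, 0, 0, -0.3, 0, 0, 0, 0, 0, 0, -0.2, 0, 0, 0, 0, 0, 0, 0, 0],
)

```text
time: 24.12
tool_pos: [0.4389, -0.1899, 0.2287]
ee_rot: [2.693, 0.004, 1.259]
wrist_force: [0.9, 0.0, 0.9]
width: 0.0006
finger_force: 0.0
```

Run:
```python
from h import *
out=[]
for n,(x,y) in(("top",(280,150)),("side",(210,80))):
    I=cv2.cvtColor(robot.snapshot(n),4); i=cv2.resize(I[y:y+120,x:x+120],(400,400),interpolation=2)
    f=lambda X:tuple(int(v) for v in ((proj(n,X)-[x,y]+.5)*400/120))
    b=barpos(Rc,seat,0); cv2.line(i,f(b+Rc@[0,.043,0]),f(b-Rc@[0,.043,0]),(0,0,255),1)
    out.append(i)
cv2.imwrite("pics/c9.png",np.hstack(out)); print(robot.get_obs()["wrist_force"])
```

```text
[-0.11111903 -0.37744662 -0.88081259]
```

View pics/c9.png

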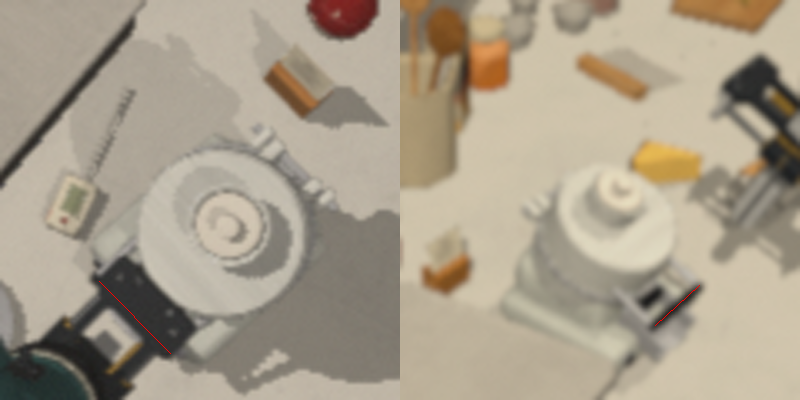

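The hood sits flush on the head, the bar coincides with the predicted shut line at (678,305) in the side half, and the robot is clear of everything.

```bash
python3 -c "
from bench import robot; print(robot.close_job())"
```

```text
the job is handed in; nothing more can be done
None
```

The grating disc is fitted and home on the drive, the hood is shut over it, the slicing disc was not touched, and the job is handed in at about 24 s of the 72 s; the verdict was not shown.

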